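# Swap the open fume-extraction damper on the gluing bench

### The arm

A 6-joint arm with a two-finger parallel gripper is mounted at the origin on the work surface. World frame = base frame: x ahead of the robot, y to its left, z up, the work surface at z = 0. Lengths are in m, angles in degrees, forces in N, time in s.
With the tool pointing down it reaches from about 0.325 to 0.775 m from the base axis. Payload 9.3 kg.
Tool frame: the origin (TCP) lies between the finger pads; the fingertips stand 11 mm ahead of it and the grasp point (between the pads) lies 8 mm behind it; z points along the fingers, y is the line along which they close (so a half turn about z gives the same grasp; the last joint's range is limited). The gripper opens to 85 mm and grips with 20 to 120 N. Pads are 22 mm wide; open, the fingers measure 114 mm over their backs; the gripper's body (76 mm by 85 mm) begins 54 mm behind the grasp point. The pads swing forward as they close: fully open they stand 13 mm farther back than shut.
Start: joints at [-76.868, 14.817, 1.232, 76.415, 0, 81.257], TCP at [0.205, -0.51, 0.242] pointing down, gripper open.
Joint ranges: [-174.27, 174.27], [-52.1, 104.24], [-59.71, 78.15], [-110.17, 111.67], [-87.03, 83.33], [-180, 180]. Speed limits (degrees/s): [127.2, 127.2, 159.86, 180, 180, 180].

### API

Orientations are given as [roll, pitch, yaw] about the fixed x, y, z axes, in that order (R = Rz(yaw) Ry(pitch) Rx(roll)).
In Python, from plant import arm, read_camera, job gives the robot as it stands.
- The arm moves only by the tool carry_out, never from a script. Its argument "series" is a list of rows, each an object of numbers: "dx", "dy", "dz": the shift along the world's x, y, z in mm; "wx", "wy", "wz": the turn, a rotation vector about the world's x, y, z in rad; "hand": the finger opening in mm, from 0 to 85.4. In form: [{"dx": .., "dy": .., "dz": .., "wx": .., "wy": .., "wz": .., "hand": ..}, ...]. A call has exactly 10 rows; each row is the pose to reach, as a shift and turn from the pose commanded when the call began; what a row does not reach only later rows make up. A row lasts 1/12 s, in which the tool goes at most 41.7 mm and 7.16 degrees, less where a joint would pass 70% of its speed; a pose out of reach is approached as far as the arm can. A call with a gripper value outside its range is refused whole. The fingers move at their own pace and stop on an object; "newtons" is the grip in N (left out, the last holds). Time passes only in rows, so rows that repeat a pose let the fingers close, or fill a call up. It gives the time, the measured TCP pose, the force, the opening and the grip force at its end, in the units of the state.
- arm.read_state(): the state, without advancing time (a new reading comes with each control period).
- read_camera(name): name is "scene" or "side" or "wrist"; returns a dict with "frame" (480x640x3 uint8, blue, green, red), "depth" (480x640 float32, m along the optical axis (not along the pixel's ray), 0 where there is no reading), "fx", "fy", "cx", "cy" (pixels), "rvec" (rotation vector, rad) and "tvec" (3), from world to camera coordinates, as OpenCV has them. Camera axes: x right, y down, z forward; pixel columns grow to the right and rows downward; lengths in m; the calibration is good to about 2 mm. A picture is of the moment at which its call begins.
- job.sign_off(): hands the job in; it is judged then, once.
The state is a dict: "t": time; "qpos": joint angles; "qd": joint speeds; "joint_torque": joint torques, N m; "eef_pos": TCP position; "tool_rot": TCP orientation; "wrist_force": force on the tool from outside, world axes, zero at the start; "moment": the same for the moment, N m; "grip_width": finger opening in m; "grasp_force": force on a finger pad.
Only numpy, scipy, OpenCV 4.12 (cv2) and the standard library are available. Lean on these libraries where they do the work, as an engineer would, in place of code of your own. Each camera call takes 0.05 s, during which the arm holds its last target. There are 200 camera calls.

### The job

The two grey fume-intake boxes on the gluing bench each have a black pull knob: out is open, in is shut, and just now one is out and the other is in. Change them over: first pull the pushed-in knob fully out, and only then push the other knob fully home, so that the fan always has one open inlet. Let go of both, and leave the glue gun, the model house and the jar where they are.

Things in the scene. Friction and masses are not known exactly. Their poses are not given: they have to be found in the camera images.
- damper_a: Grey steel fume-intake box, fixed to the bench: 150 mm wide (y), from 60 mm in front of to 143 mm behind (duct stub) its origin (on the bench under the sloped panel's centre); x to its rear, y to its left, z up. The panel faces the box's front (-x) and up, sloping 34 degrees: 50 mm high at the front, 90 at the origin, 130 at the rear. The knob stands square on its centre
- damper_b: A second box, identical in every size to damper_a, with the same axes and origin.
- knob_a (a joint): slide of that box's knob, m: 0 = fully home, 0.050 = pulled fully out; a sprung detent (about 5 N) holds it at each end. Starts home (shut).
- knob_b (a joint): slide of that box's knob, m: 0 = fully home, 0.050 = pulled fully out; a sprung detent (about 5 N) holds it at each end. Starts out (open).
- grip_a (a point): centre of the black round cap of damper_a's knob: 40 mm diameter, 28 mm long along its axis (14 mm either way), on a 14 mm steel stem; moves with the knob. z points out of the panel along the axis (the pull direction, 34 degrees from vertical), y along the box's y. It is 34 mm off the panel at home, 84 mm when out; a 6 mm high collar rings the stem at the panel
- grip_b (a point): centre of the black round cap of damper_b's knob: 40 mm diameter, 28 mm long along its axis (14 mm either way), on a 14 mm steel stem; moves with the knob. z points out of the panel along the axis (the pull direction, 34 degrees from vertical), y along the box's y. It is 34 mm off the panel at home, 84 mm when out; a 6 mm high collar rings the stem at the panel
- guard_a (a point): middle of the 12 mm steel guard bar over the knob of damper_a; it runs 66 mm either way along y, its two legs go back to the box's rear. It stands 125 mm straight above the home position of the knob's cap centre, so a gripper pointing straight down does not fit; come in along the knob's axis
- guard_b (a point): middle of the 12 mm steel guard bar over the knob of damper_b; it runs 66 mm either way along y, its two legs go back to the box's rear. It stands 125 mm straight above the home position of the knob's cap centre, so a gripper pointing straight down does not fit; come in along the knob's axis
- glue_gun: bystander: grey hot-glue gun lying on its side, about 230 mm long with its white glue stick, 36 mm high; origin under its body; loose
- model_house: bystander: model house, white walls with brown framing and a cardboard roof, footprint 130 x 160 mm with the eaves, about 110 mm high; origin under its centre; loose
- jar: bystander: glass jar with a white cap, 70 mm diameter, 90 mm high; origin under its centre; loose

How it is judged:
By the outcome, as a careful person would: the job done as asked, in the order asked, and still so for the second after the job is handed in, with the robot touching nothing.
It also fails if it takes over 51 s, if anything falls off the work surface, if the arm or the gripper's body presses on something with over 40 N, if the wrist force passes 120 N, or if a joint passes its speed limit or range.

## Working session

There is one attempt and no reset: what is moved stays moved. The work goes in short steps, Python scripts to look and compute and a tool call to move; the robot and the scene stay as the last step left them, time stands still between calls to the robot, and variables do not carry over. Pictures are saved under pics/ and viewed, at most 10 in all, crops included, and the job is handed in when it is done.

Besides the shell and the picture viewer there is one more tool, called after "Request:" as name(argument=value, ...), one argument or row to a line, values as JSON. carry_out: Moves the arm, as the interface text tells. Its arguments: {"type":"object","properties":{"series":{"type":"array"},"newtons":{"type":"number"}},"required":["series"]}

```bash
mkdir -p pics
cat > h.py <<'E'
import numpy as np, cv2
from plant import arm, read_camera, job
def cloud(c):
    R,_=cv2.Rodrigues(np.array(c["rvec"],float)); t=np.array(c["tvec"],float).ravel()
    v,u=np.mgrid[0:480,0:640]; d=c["depth"]
    p=np.stack([(u-c["cx"])*d/c["fx"],(v-c["cy"])*d/c["fy"],d],-1)
    return (p-t)@R
E
python3 - <<'E'
from h import *
for n in("scene","side"):
    c=read_camera(n); cv2.imwrite(f"pics/{n}1.png",c["frame"]); np.save(f"{n}.npy",cloud(c)); np.save(f"{n}_d.npy",c["depth"])
    R,_=cv2.Rodrigues(np.array(c["rvec"])); print(n,-R.T@np.array(c["tvec"]).ravel(),R[2])
print(arm.read_state())
E
```

```text
scene [ 1.48584405 -0.43658444  1.21429543] [-0.64823094  0.28334741 -0.70676084]
side [-0.32438046  0.80741538  1.04541441] [ 0.5709645  -0.55790536 -0.60227996]
{'t': 0.1, 'qpos': array([-7.68702005e+01,  1.48478947e+01,  1.19582972e+00,  7.64144582e+01,
       -4.26534082e-04,  8.12578650e+01]), 'qd': array([ 0.03894875, -0.06246456,  0.21351212, -0.02835488, -0.04649576,
       -0.0258893 ]), 'joint_torque': array([ 7.05384562e-03, -5.56693733e+01,  3.45070410e+01,  1.16842377e-02,
       -1.28712622e-04, -1.73918032e-06]), 'eef_pos': array([ 0.20484789, -0.51019527,  0.24173504]), 'tool_rot': array([-1.79934185e+02, -9.68912228e-03,  2.18719292e+01]), 'wrist_force': array([ 0.31958194,  0.12901845, -0.26658513]), 'moment': array([-0.00594571,  0.03035467,  0.02341393]), 'grasp_force': 0.0, 'grip_width': 0.08564928390585101}
```

View pics/scene1.png

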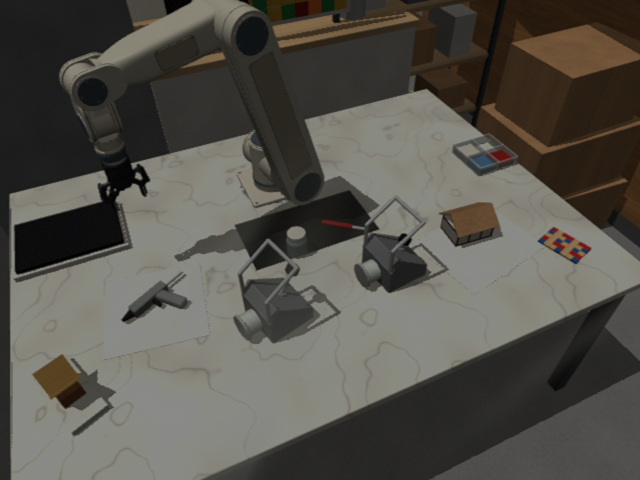

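View pics/side1.png

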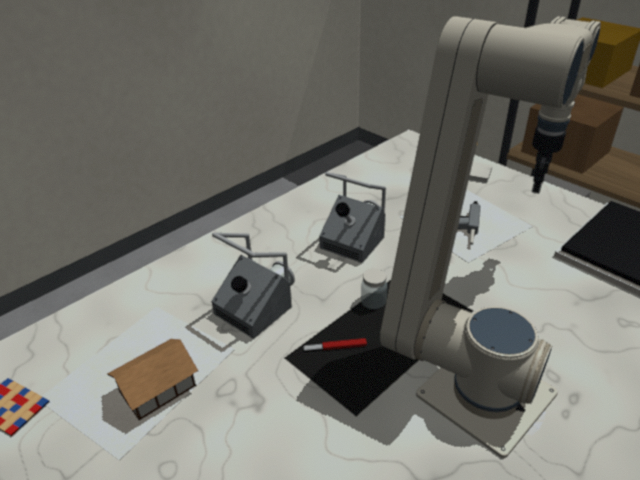

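The side view shows the near box's knob pushed in at about (240,284), which makes it damper_a. The far box's knob is out at about (343,210), so that one is damper_b. The jar is at (374,288), between the boxes and the base.

```bash
python3 - <<'E'
from h import *
P=np.load("side.npy"); f=cv2.imread("pics/side1.png"); d=np.load("side_d.npy")
g=f.max(2)
for n,(u,v) in dict(a=(240,284),b=(343,210)).items():
    m=np.zeros((480,640),bool); m[v-13:v+14,u-13:u+14]=1
    k=((g<28)&m&(d>0)).astype(np.uint8)
    _,lab,st,cen=cv2.connectedComponentsWithStats(k); i=1+np.argmax(st[1:,4]); q=P[lab==i]
    print(n,"cap",st[i],cen[i],np.median(q,0).round(4),q.min(0).round(3),q.max(0).round(3))
    m=np.zeros((480,640),bool); m[v-40:v+60,u-50:u+60]=1
    q=P[m&(d>0)&(P[...,2]>.045)&(P[...,2]<.135)]
    rng=np.random.default_rng(0); best=None
    for _ in range(3000):  # RANSAC restricted to 34 deg slope
        s=q[rng.choice(len(q),3,False)]; nn=np.cross(s[1]-s[0],s[2]-s[0]); L=np.linalg.norm(nn)
        if L<1e-6: continue
        nn/=L; nn*=np.sign(nn[2])
        if abs(nn[2]-np.cos(np.radians(34)))>.06: continue
        c=(abs((q-s[0])@nn)<.002)
        if best is None or c.sum()>best.sum(): best=c
    r=q[best]; c0=r.mean(0); nn=np.linalg.svd(r-c0,full_matrices=False)[2][2]; nn*=np.sign(nn[2])
    yaw=np.degrees(np.arctan2(-nn[1],-nn[0]))
    print(" panel",best.sum(),nn.round(3),"yaw",yaw,"tilt",np.degrees(np.arccos(nn[2])), r.min(0).round(3),r.max(0).round(3))
    ya=np.radians(yaw); X=np.array([np.cos(ya),np.sin(ya)]);Y=np.array([-X[1],X[0]])
    for A in(X,Y): t=r[:,:2]@A; print("  ext",np.percentile(t,[.5,99.5]).round(4),end="")
    lo,hi=np.percentile(r[:,:2]@X,[.5,99.5]);l2,h2=np.percentile(r[:,:2]@Y,[.5,99.5])
    print(" origin~",(X*(lo+hi)/2+Y*(l2+h2)/2).round(4), "plane z at it",)
S=np.load("scene.npy"); 
for n,P_ in(("side",P),("scene",S)):
    b=P_[(P_[...,2]>.16)&(P_[...,2]<.30)&(P_[...,0]>.42)&(P_[...,0]<.9)&(abs(P_[...,1])<.4)]
    for nm,w in(("a",b[b[:,1]>b[:,1].mean()]),("b",b[b[:,1]<b[:,1].mean()])):
        t=w[w[:,2]>w[:,2].max()-.012]; print(n,nm,len(w),w[:,2].max(),t.mean(0).round(4),t.min(0).round(3),t.max(0).round(3))
E
python3 - <<'E'
import cv2
f=cv2.imread("pics/side1.png")[160:340,190:430]
cv2.imwrite("pics/c1.png",cv2.convertScaleAbs(cv2.resize(f,None,fx=3.2,fy=3.2,interpolation=cv2.INTER_CUBIC),alpha=1.7))
E
```

```text
a cap [232 277  15  15 168] [238.75595238 284.03571429] [0.5763 0.2363 0.1262] [0.564 0.219 0.106] [0.6   0.25  0.139]
 panel 1452 [-0.069  0.559  0.826] yaw -82.93332307312465 tilt 34.27002361944335 [0.505 0.142 0.045] [0.667 0.279 0.13 ]
  ext [-0.198  -0.0779]  ext [0.5322 0.6826] origin~ [0.5858 0.2116] plane z at it
b cap [336 203  13  14 130] [342.23076923 209.25384615] [ 0.5803 -0.1384  0.1675] [ 0.564 -0.156  0.148] [ 0.6   -0.125  0.181]
 panel 839 [-0.131  0.54   0.831] yaw -76.32460805928065 tilt 33.77733200899533 [ 0.514 -0.266  0.045] [ 0.682 -0.119  0.13 ]
  ext [0.2658 0.3876]  ext [0.4612 0.6103] origin~ [ 0.5978 -0.1907] plane z at it
side a 574 0.25102316640676314 [0.5795 0.2313 0.2453] [0.513 0.206 0.239] [0.656 0.244 0.251]
side b 435 0.2512266989693147 [ 0.5894 -0.1716  0.2454] [ 0.523 -0.204  0.24 ] [ 0.664 -0.147  0.251]
scene a 534 0.25340355469233317 [0.592  0.2289 0.246 ] [0.518 0.207 0.241] [0.661 0.242 0.253]
scene b 683 0.25187781494922085 [ 0.6034 -0.1732  0.2457] [ 0.529 -0.202  0.24 ] [ 0.67  -0.15   0.252]
```

View pics/c1.png

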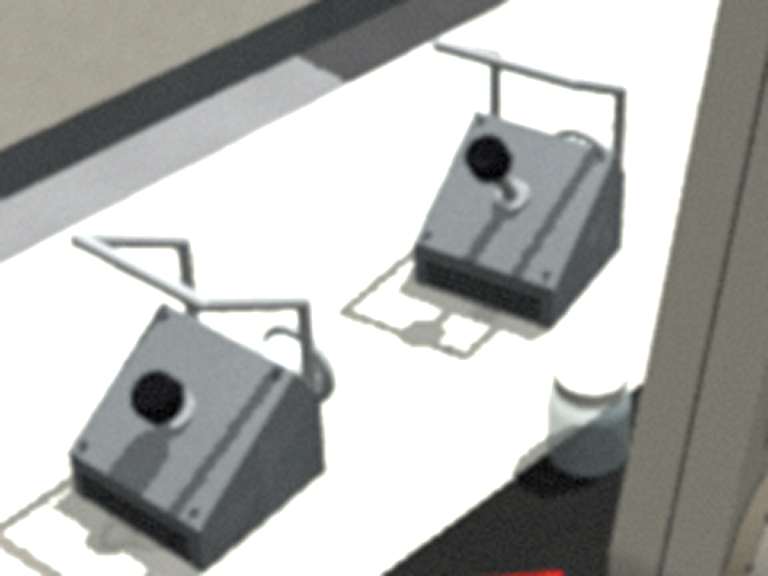

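The crop confirms it: cap a sits at the panel, and cap b stands off on its stem. Both panels face world +y. Next I'll work out the approach poses.

```bash
cat >> h.py <<'E'
from scipy.spatial.transform import Rotation as Ro
def frame(yaw):
    a=np.radians(yaw); s,c=np.sin(np.radians(34)),np.cos(np.radians(34))
    X=np.array([np.cos(a),np.sin(a),0]); Y=np.array([-X[1],X[0],0]); n=-s*X+c*np.array([0,0,1])
    return X,Y,n,Ro.from_matrix(np.c_[np.cross(Y,-n),Y,-n])
def delta(p,R):
    s=arm.read_state(); R0=Ro.from_euler("xyz",s["tool_rot"],degrees=True)
    return ((p-s["eef_pos"])*1000).round(1),(R*R0.inv()).as_rotvec().round(4)
E
python3 - <<'E'
from h import *
for nm,o,yaw,h in(("a",[.586,.2116,.09],-82.9,.034),("b",[.598,-.1907,.09],-76.3,.084)):
    X,Y,n,R=frame(yaw); g=np.array(o)+h*n
    print(nm,"grip",g.round(4),"n",n.round(4)); 
    for k in(.15,.1): print(k,(g+k*n).round(3),delta(g+k*n,R))
E
```

```text
a grip [0.5837 0.2305 0.1182] n [-0.0691  0.5549  0.829 ]
0.15 [0.573 0.314 0.243] (array([3.684e+02, 8.239e+02, 8.000e-01]), array([-0.5497,  0.3226,  1.2722]))
0.1 [0.577 0.286 0.201] (array([371.9, 796.2, -40.6]), array([-0.5497,  0.3226,  1.2722]))
b grip [ 0.5869 -0.1451  0.1596] n [-0.1324  0.5433  0.829 ]
0.15 [ 0.567 -0.064  0.284] (array([362.2, 446.6,  42.3]), array([-0.5749,  0.2943,  1.3833]))
0.1 [ 0.574 -0.091  0.243] (array([368.8, 419.5,   0.8]), array([-0.5749,  0.2943,  1.3833]))
```

Request:
carry_out(
  series=[
    {"dx": 0, "dy": 0, "dz": 40, "hand": 85},
    {"dx": 0, "dy": 15, "dz": 80},
    {"dx": 15, "dy": 45, "dz": 110},
    {"dx": 30, "dy": 80, "dz": 120},
    {"dx": 48, "dy": 115, "dz": 120},
    {"dx": 65, "dy": 150, "dz": 120, "wx": -0.03, "wy": 0.02, "wz": 0.08},
    {"dx": 80, "dy": 185, "dz": 120, "wx": -0.07, "wy": 0.04, "wz": 0.16},
    {"dx": 96, "dy": 220, "dz": 120, "wx": -0.1, "wy": 0.06, "wz": 0.24},
    {"dx": 112, "dy": 255, "dz": 120, "wx": -0.14, "wy": 0.08, "wz": 0.32},
    {"dx": 128, "dy": 290, "dz": 120, "wx": -0.17, "wy": 0.1, "wz": 0.4},
  ],
)

```text
schema error: expected keys dx, dy, dz, wx, wy, wz, hand
```

Run:
```python
from h import *
X,Y,n,R=frame(-82.9); g=np.array([.5837,.2305,.1182])
s=arm.read_state(); print(s["t"],s["eef_pos"],s["tool_rot"],s["qpos"].round(1)); print(delta(g+.15*n,R))
```

```text
0.1 [ 0.20484789 -0.51019527  0.24173504] [-1.79934185e+02 -9.68912228e-03  2.18719292e+01] [-76.9  14.8   1.2  76.4  -0.   81.3]
(array([3.685e+02, 8.239e+02, 8.000e-01]), array([-0.5497,  0.3226,  1.2722]))
```

Request:
carry_out(
  series=[
    {"dx": 0, "dy": 0, "dz": 40, "wx": 0, "wy": 0, "wz": 0, "hand": 85},
    {"dx": 0, "dy": 15, "dz": 80, "wx": 0, "wy": 0, "wz": 0, "hand": 85},
    {"dx": 15, "dy": 45, "dz": 110, "wx": 0, "wy": 0, "wz": 0, "hand": 85},
    {"dx": 30, "dy": 80, "dz": 120, "wx": 0, "wy": 0, "wz": 0, "hand": 85},
    {"dx": 48, "dy": 115, "dz": 120, "wx": 0, "wy": 0, "wz": 0, "hand": 85},
    {"dx": 65, "dy": 150, "dz": 120, "wx": -0.03, "wy": 0.02, "wz": 0.08, "hand": 85},
    {"dx": 80, "dy": 185, "dz": 120, "wx": -0.07, "wy": 0.04, "wz": 0.16, "hand": 85},
    {"dx": 96, "dy": 220, "dz": 120, "wx": -0.1, "wy": 0.06, "wz": 0.24, "hand": 85},
    {"dx": 112, "dy": 255, "dz": 120, "wx": -0.14, "wy": 0.08, "wz": 0.32, "hand": 85},
    {"dx": 128, "dy": 290, "dz": 120, "wx": -0.17, "wy": 0.1, "wz": 0.4, "hand": 85},
  ],
)

```text
t: 0.93
eef_pos: [0.3329, -0.2186, 0.3624]
tool_rot: [174.9, 10.2, 44.6]
wrist_force: [0.9, -0.5, -0.3]
grip_width: 0.0849
grasp_force: 0.0
```

```bash
cat > s.py <<'E'
from h import *
import sys
X,Y,n,R=frame(-82.9); g=np.array([.5837,.2305,.1182])
s=arm.read_state(); print(s["t"],s["eef_pos"].round(4),s["tool_rot"].round(1),s["qpos"].round(1)); print(delta(g+.15*n,R))
E
python3 s.py
```

```text
0.9333 [ 0.3329 -0.2186  0.3624] [174.9  10.2  44.6] [-37.7  -2.6  -2.4  86.4 -10.7  96.9]
(array([ 240.5,  532.4, -119.8]), array([-0.3775,  0.2221,  0.8686]))
```

Request:
carry_out(
  series=[
    {"dx": 15, "dy": 38, "dz": 0, "wx": -0.04, "wy": 0.02, "wz": 0.09, "hand": 85},
    {"dx": 30, "dy": 76, "dz": 5, "wx": -0.08, "wy": 0.045, "wz": 0.18, "hand": 85},
    {"dx": 45, "dy": 114, "dz": 10, "wx": -0.115, "wy": 0.07, "wz": 0.265, "hand": 85},
    {"dx": 60, "dy": 152, "dz": 10, "wx": -0.155, "wy": 0.09, "wz": 0.35, "hand": 85},
    {"dx": 75, "dy": 190, "dz": 10, "wx": -0.19, "wy": 0.11, "wz": 0.44, "hand": 85},
    {"dx": 90, "dy": 228, "dz": 10, "wx": -0.23, "wy": 0.135, "wz": 0.53, "hand": 85},
    {"dx": 105, "dy": 266, "dz": 10, "wx": -0.27, "wy": 0.16, "wz": 0.615, "hand": 85},
    {"dx": 120, "dy": 304, "dz": 10, "wx": -0.3, "wy": 0.18, "wz": 0.7, "hand": 85},
    {"dx": 135, "dy": 342, "dz": 10, "wx": -0.34, "wy": 0.2, "wz": 0.785, "hand": 85},
    {"dx": 150, "dy": 380, "dz": 10, "wx": -0.3775, "wy": 0.2221, "wz": 0.8686, "hand": 85},
  ],
)

```text
t: 1.77
eef_pos: [0.4822, 0.1598, 0.372]
tool_rot: [-179.9, 34.0, 97.2]
wrist_force: [1.0, -0.8, 0.2]
grip_width: 0.0851
grasp_force: 0.0
```

```bash
python3 s.py
```

```text
1.7667 [0.4822 0.1598 0.372 ] [-179.9   34.    97.2] [ 25.9  17.7  16.7 101.2 -32.  112.2]
(array([  91.1,  154. , -129.5]), array([ 0.0008, -0.0013, -0.0012]))
```

Request:
carry_out(
  series=[
    {"dx": 18, "dy": 36, "dz": 0, "wx": 0, "wy": 0, "wz": 0, "hand": 85},
    {"dx": 36, "dy": 72, "dz": 0, "wx": 0, "wy": 0, "wz": 0, "hand": 85},
    {"dx": 54, "dy": 108, "dz": 0, "wx": 0, "wy": 0, "wz": 0, "hand": 85},
    {"dx": 72, "dy": 144, "dz": 0, "wx": 0, "wy": 0, "wz": 0, "hand": 85},
    {"dx": 88, "dy": 175, "dz": -15, "wx": 0, "wy": 0, "wz": 0, "hand": 85},
    {"dx": 91, "dy": 180, "dz": -50, "wx": 0, "wy": 0, "wz": 0, "hand": 85},
    {"dx": 91, "dy": 172, "dz": -85, "wx": 0, "wy": 0, "wz": 0, "hand": 85},
    {"dx": 91, "dy": 162, "dz": -115, "wx": 0, "wy": 0, "wz": 0, "hand": 85},
    {"dx": 91, "dy": 154, "dz": -130, "wx": 0, "wy": 0, "wz": 0, "hand": 85},
    {"dx": 91, "dy": 154, "dz": -130, "wx": 0, "wy": 0, "wz": 0, "hand": 85},
  ],
)

```text
t: 2.6
eef_pos: [0.5723, 0.31, 0.238]
tool_rot: [-179.5, 34.1, 97.1]
wrist_force: [-0.5, -0.3, -0.7]
grip_width: 0.0847
grasp_force: 0.0
```

```bash
cat > w.py <<'E'
from h import *
import sys
c=read_camera("wrist"); cv2.imwrite(f"pics/{sys.argv[1]}.png",cv2.convertScaleAbs(c["frame"],alpha=1.6))
P=cloud(c); np.save("w.npy",P); np.save("wg.npy",c["frame"])
s=arm.read_state(); print(s["eef_pos"].round(4),s["tool_rot"].round(2),s["qpos"].round(1))
yaw,ox,oy,h=map(float,sys.argv[2:6]); X,Y,n,R=frame(yaw); o=np.array([ox,oy,.09])
# points near expected cap front face, in box panel axes (U up-slope, Y, n)
U=np.cross(Y,n); q=(P-o)@np.c_[U,Y,n]; d=c["depth"]>0
m=d&(abs(q[...,2]-h-.014)<.006)&(np.hypot(q[...,0],q[...,1])<.035)
uv=np.argwhere(m); print("face px",m.sum(),uv.mean(0)[::-1] if m.any() else 0)
if m.any():
    (cu,cv_),r=cv2.minEnclosingCircle((q[m][:,:2]*1000).astype(np.float32)); print("face centre (up,y) mm",cu,cv_,"r",r,"n",np.median(q[m][:,2])*1000, "mean",q[m][:,:2].mean(0)*1000)
m=d&(abs(q[...,2])<.01)&(abs(q[...,0])<.07)&(abs(q[...,1])<.075)&(np.hypot(q[...,0],q[...,1])>.03)
if m.sum()>500:
    r=P[m]; c0=r.mean(0); nn=np.linalg.svd(r-c0,full_matrices=False)[2][2]; nn*=np.sign(nn[2]); print("panel",m.sum(),"yaw",np.degrees(np.arctan2(-nn[1],-nn[0])),"tilt",np.degrees(np.arccos(nn[2])),"off mm",np.median(q[m][:,2])*1000)
E
python3 w.py w1 -82.9 .586 .2116 .034
```

```text
[0.5725 0.3106 0.2408] [-179.73   34.02   96.99] [ 33.6  37.1  29.8  99.8 -29.9 121.2]
face px 2453 [329.68120669 228.79657562]
face centre (up,y) mm -0.42938727140426636 5.873232841491699 r 19.9560546875 n 47.25917079192818 mean [-1.87442316  5.75349671]
panel 26419 yaw -83.06188812955017 tilt 33.998651739827196 off mm -0.37404856223686367
```

View pics/w1.png

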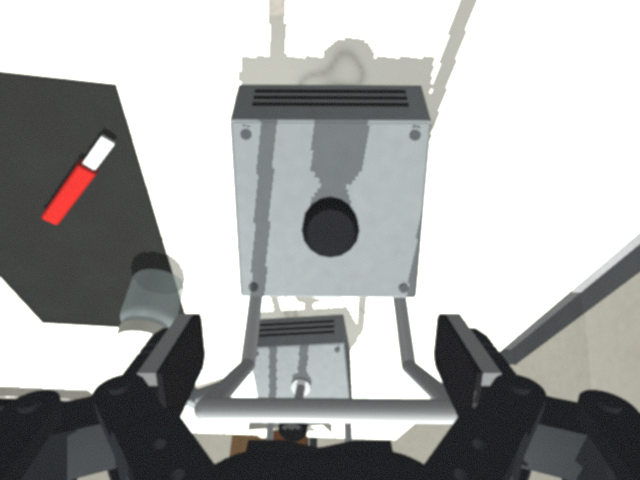

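The wrist view shows cap a centred at about (330,228) and the finger midline at about u=320. The cap is therefore about 6 mm further along box y than I estimated. I'll correct for that and move in along the axis.

Request:
carry_out(
  series=[
    {"dx": 6, "dy": 1, "dz": 0, "wx": 0, "wy": 0, "wz": 0, "hand": 85},
    {"dx": 7, "dy": -10, "dz": -17, "wx": 0, "wy": 0, "wz": 0, "hand": 85},
    {"dx": 9, "dy": -24, "dz": -37, "wx": 0, "wy": 0, "wz": 0, "hand": 85},
    {"dx": 10, "dy": -38, "dz": -58, "wx": 0, "wy": 0, "wz": 0, "hand": 85},
    {"dx": 11, "dy": -50, "dz": -76, "wx": 0, "wy": 0, "wz": 0, "hand": 85},
    {"dx": 12, "dy": -55, "dz": -83, "wx": 0, "wy": 0, "wz": 0, "hand": 85},
    {"dx": 12, "dy": -55, "dz": -83, "wx": 0, "wy": 0, "wz": 0, "hand": 85},
    {"dx": 12, "dy": -55, "dz": -83, "wx": 0, "wy": 0, "wz": 0, "hand": 85},
    {"dx": 12, "dy": -55, "dz": -83, "wx": 0, "wy": 0, "wz": 0, "hand": 85},
    {"dx": 12, "dy": -55, "dz": -83, "wx": 0, "wy": 0, "wz": 0, "hand": 85},
  ],
)

```text
t: 3.48
eef_pos: [0.5856, 0.2574, 0.1607]
tool_rot: [179.9, 33.9, 96.9]
wrist_force: [-0.3, 0.2, 0.4]
grip_width: 0.0853
grasp_force: 0.0
```

```bash
python3 w.py w2 -83 .5918 .2123 .034
python3 - <<'E'
from h import *
X,Y,n,R=frame(-83); o=np.array([.5918,.2123,.09]); print(n,delta(o+.028*n,R))
E
```

```text
[0.5854 0.2573 0.1604] [179.9   33.88  96.87] [ 29.4  35.3  15.1  84.1 -31.  116.4]
face px 5172 [318.31477185 281.52610209]
face centre (up,y) mm -0.4950420558452606 0.13889123499393463 r 20.195995330810547 n 47.32885472366893 mean [-2.63417459 -0.00268696]
panel 50712 yaw -83.13108677477484 tilt 33.999712261811084 off mm -0.3500973057688746
[-0.06814847  0.55502476  0.82903757] (array([  4.5, -29.4, -47.2]), array([-0.0023,  0.0012,  0.0013]))
```

Request:
carry_out(
  series=[
    {"dx": 1, "dy": -7, "dz": -12, "wx": 0, "wy": 0, "wz": 0, "hand": 85},
    {"dx": 2, "dy": -15, "dz": -24, "wx": 0, "wy": 0, "wz": 0, "hand": 85},
    {"dx": 3, "dy": -22, "dz": -36, "wx": 0, "wy": 0, "wz": 0, "hand": 85},
    {"dx": 4, "dy": -29, "dz": -47, "wx": 0, "wy": 0, "wz": 0, "hand": 85},
    {"dx": 4, "dy": -29, "dz": -47, "wx": 0, "wy": 0, "wz": 0, "hand": 85},
    {"dx": 4, "dy": -29, "dz": -47, "wx": 0, "wy": 0, "wz": 0, "hand": 60},
    {"dx": 4, "dy": -29, "dz": -47, "wx": 0, "wy": 0, "wz": 0, "hand": 45},
    {"dx": 4, "dy": -29, "dz": -47, "wx": 0, "wy": 0, "wz": 0, "hand": 36},
    {"dx": 4, "dy": -29, "dz": -47, "wx": 0, "wy": 0, "wz": 0, "hand": 36},
    {"dx": 4, "dy": -29, "dz": -47, "wx": 0, "wy": 0, "wz": 0, "hand": 30},
  ],
  newtons=50,
)

```text
t: 4.37
eef_pos: [0.5891, 0.2281, 0.1133]
tool_rot: [179.9, 33.9, 96.9]
wrist_force: [-1.3, 2.8, 6.0]
grip_width: 0.0385
grasp_force: 49.9
```

Request:
carry_out(
  series=[
    {"dx": -0.4, "dy": 3.3, "dz": 5, "wx": 0, "wy": 0, "wz": 0, "hand": 30},
    {"dx": -0.8, "dy": 6.7, "dz": 10, "wx": 0, "wy": 0, "wz": 0, "hand": 30},
    {"dx": -1.2, "dy": 10, "dz": 15, "wx": 0, "wy": 0, "wz": 0, "hand": 30},
    {"dx": -1.6, "dy": 13.4, "dz": 20, "wx": 0, "wy": 0, "wz": 0, "hand": 30},
    {"dx": -2.1, "dy": 16.7, "dz": 25, "wx": 0, "wy": 0, "wz": 0, "hand": 30},
    {"dx": -2.5, "dy": 20, "dz": 30, "wx": 0, "wy": 0, "wz": 0, "hand": 30},
    {"dx": -2.9, "dy": 23.4, "dz": 35, "wx": 0, "wy": 0, "wz": 0, "hand": 30},
    {"dx": -3.3, "dy": 26.8, "dz": 40, "wx": 0, "wy": 0, "wz": 0, "hand": 30},
    {"dx": -3.5, "dy": 28.6, "dz": 42.7, "wx": 0, "wy": 0, "wz": 0, "hand": 30},
    {"dx": -3.5, "dy": 28.6, "dz": 42.7, "wx": 0, "wy": 0, "wz": 0, "hand": 30},
  ],
)

```text
t: 5.2
eef_pos: [0.5857, 0.2559, 0.1549]
tool_rot: [-180.0, 34.0, 96.9]
wrist_force: [2.7, -0.1, -1.3]
grip_width: 0.0384
grasp_force: 56.7
```

Request:
carry_out(
  series=[
    {"dx": 0, "dy": 0.6, "dz": 0.8, "wx": 0, "wy": 0, "wz": 0, "hand": 30},
    {"dx": -0.1, "dy": 1.1, "dz": 1.7, "wx": 0, "wy": 0, "wz": 0, "hand": 30},
    {"dx": -0.2, "dy": 1.7, "dz": 2.5, "wx": 0, "wy": 0, "wz": 0, "hand": 30},
    {"dx": -0.2, "dy": 1.7, "dz": 2.5, "wx": 0, "wy": 0, "wz": 0, "hand": 30},
    {"dx": -0.2, "dy": 1.7, "dz": 2.5, "wx": 0, "wy": 0, "wz": 0, "hand": 30},
    {"dx": -0.2, "dy": 1.7, "dz": 2.5, "wx": 0, "wy": 0, "wz": 0, "hand": 30},
    {"dx": -0.2, "dy": 1.7, "dz": 2.5, "wx": 0, "wy": 0, "wz": 0, "hand": 30},
    {"dx": -0.2, "dy": 1.7, "dz": 2.5, "wx": 0, "wy": 0, "wz": 0, "hand": 30},
    {"dx": -0.2, "dy": 1.7, "dz": 2.5, "wx": 0, "wy": 0, "wz": 0, "hand": 30},
    {"dx": -0.2, "dy": 1.7, "dz": 2.5, "wx": 0, "wy": 0, "wz": 0, "hand": 30},
  ],
)

```text
t: 6.03
eef_pos: [0.5856, 0.2561, 0.1552]
tool_rot: [-179.8, 34.0, 96.9]
wrist_force: [9.1, -9.0, -17.5]
grip_width: 0.0385
grasp_force: 55.0
```

It's at the end stop: 20 N with no further motion. I'll relax, open and back off.

Request:
carry_out(
  series=[
    {"dx": 0.2, "dy": -1.7, "dz": -2.5, "wx": 0, "wy": 0, "wz": 0, "hand": 30},
    {"dx": 0.2, "dy": -1.7, "dz": -2.5, "wx": 0, "wy": 0, "wz": 0, "hand": 60},
    {"dx": 0.2, "dy": -1.7, "dz": -2.5, "wx": 0, "wy": 0, "wz": 0, "hand": 85},
    {"dx": 0.2, "dy": -1.7, "dz": -2.5, "wx": 0, "wy": 0, "wz": 0, "hand": 85},
    {"dx": 0.2, "dy": -1.7, "dz": -2.5, "wx": 0, "wy": 0, "wz": 0, "hand": 85},
    {"dx": -0.7, "dy": 5.5, "dz": 8, "wx": 0, "wy": 0, "wz": 0, "hand": 85},
    {"dx": -2, "dy": 17, "dz": 25, "wx": 0, "wy": 0, "wz": 0, "hand": 85},
    {"dx": -4, "dy": 34, "dz": 50, "wx": 0, "wy": 0, "wz": 0, "hand": 85},
    {"dx": -6, "dy": 48, "dz": 72, "wx": 0, "wy": 0, "wz": 0, "hand": 85},
    {"dx": -7, "dy": 60, "dz": 90, "wx": 0, "wy": 0, "wz": 0, "hand": 85},
  ],
)

```text
t: 6.87
eef_pos: [0.5778, 0.3186, 0.2497]
tool_rot: [179.9, 33.9, 96.9]
wrist_force: [-0.2, -0.3, 0.6]
grip_width: 0.0847
grasp_force: 0.0
```

```bash
python3 w.py w3 -83 .5918 .2123 .084
python3 - <<'E'
from h import *
X,Y,n,R=frame(-76.3); g=np.array([.598,-.1907,.09])+.084*n; print(delta(g+.13*n,R),(g+.13*n).round(3))
c=read_camera("side"); P=cloud(c); np.save("side2.npy",P)
E
```

```text
[0.5778 0.3204 0.2525] [179.7   33.78  96.83] [ 34.   37.9  33.2 102.  -29.8 121.6]
face px 3147 [318.94820464 245.50969177]
face centre (up,y) mm -0.5374519228935242 -0.13313718140125275 r 20.023344039916992 n 97.31026134183703 mean [-2.14064535  0.06509215]
panel 23732 yaw -83.14214632320729 tilt 33.99221487154279 off mm -0.39613228302694586
(array([  -8.2, -394.9,   14.9]), array([-0.0045,  0.0035,  0.1171])) [ 0.57  -0.074  0.267]
```

Request:
carry_out(
  series=[
    {"dx": 0, "dy": 12, "dz": 30, "wx": 0, "wy": 0, "wz": 0, "hand": 85},
    {"dx": 0, "dy": 12, "dz": 65, "wx": 0, "wy": 0, "wz": 0, "hand": 85},
    {"dx": 0, "dy": 0, "dz": 95, "wx": 0, "wy": 0, "wz": 0.01, "hand": 85},
    {"dx": 0, "dy": -30, "dz": 110, "wx": 0, "wy": 0, "wz": 0.02, "hand": 85},
    {"dx": 0, "dy": -65, "dz": 110, "wx": 0, "wy": 0, "wz": 0.03, "hand": 85},
    {"dx": -2, "dy": -100, "dz": 110, "wx": 0, "wy": 0, "wz": 0.04, "hand": 85},
    {"dx": -3, "dy": -135, "dz": 110, "wx": 0, "wy": 0, "wz": 0.05, "hand": 85},
    {"dx": -4, "dy": -170, "dz": 110, "wx": 0, "wy": 0, "wz": 0.06, "hand": 85},
    {"dx": -5, "dy": -205, "dz": 110, "wx": 0, "wy": 0, "wz": 0.08, "hand": 85},
    {"dx": -6, "dy": -240, "dz": 110, "wx": 0, "wy": 0, "wz": 0.1, "hand": 85},
  ],
)

```text
t: 7.8
eef_pos: [0.5716, 0.0756, 0.3567]
tool_rot: [-179.9, 33.9, 102.7]
wrist_force: [0.9, -1.2, -0.0]
grip_width: 0.0851
grasp_force: 0.0
```

Run:
```python
from h import *
X,Y,n,R=frame(-76.3); g=np.array([.598,-.1907,.09])+.084*n; print(delta(g+.13*n,R),arm.read_state()["qpos"].round(1))
```

```text
(array([  -1.9, -150. ,  -89.3]), array([-0.0006, -0.0015,  0.0181])) [ 15.   18.1  15.5  88.9 -33.9  92.8]
```

Request:
carry_out(
  series=[
    {"dx": 0, "dy": -25, "dz": 0, "wx": 0, "wy": 0, "wz": 0, "hand": 85},
    {"dx": 0, "dy": -55, "dz": 0, "wx": 0, "wy": 0, "wz": 0.01, "hand": 85},
    {"dx": -1, "dy": -85, "dz": -10, "wx": 0, "wy": 0, "wz": 0.018, "hand": 85},
    {"dx": -2, "dy": -107, "dz": -25, "wx": 0, "wy": 0, "wz": 0.018, "hand": 85},
    {"dx": -2, "dy": -120, "dz": -45, "wx": 0, "wy": 0, "wz": 0.018, "hand": 85},
    {"dx": -2, "dy": -135, "dz": -67, "wx": 0, "wy": 0, "wz": 0.018, "hand": 85},
    {"dx": -2, "dy": -150, "dz": -89, "wx": 0, "wy": 0, "wz": 0.018, "hand": 85},
    {"dx": -2, "dy": -150, "dz": -89, "wx": 0, "wy": 0, "wz": 0.018, "hand": 85},
    {"dx": -2, "dy": -150, "dz": -89, "wx": 0, "wy": 0, "wz": 0.018, "hand": 85},
    {"dx": -2, "dy": -150, "dz": -89, "wx": 0, "wy": 0, "wz": 0.018, "hand": 85},
  ],
)

```text
t: 8.63
eef_pos: [0.5703, -0.0723, 0.2691]
tool_rot: [180.0, 33.9, 103.6]
wrist_force: [0.5, 1.0, -0.4]
grip_width: 0.085
grasp_force: 0.0
```

```bash
python3 w.py w4 -76.3 .598 -.1907 .084
```

```text
[ 0.5706 -0.072   0.2696] [179.92  33.95 103.61] [ -0.2  12.6  -5.   63.2 -32.8  73.5]
face px 2539 [322.06104766 237.24064592]
face centre (up,y) mm 0.7977117896080017 3.989466905593872 r 19.845239639282227 n 96.41458564636655 mean [-0.49011937  4.0999961 ]
panel 20176 yaw -75.32644534549499 tilt 34.01811324575011 off mm -1.3557692018256444
```

View pics/w4.png

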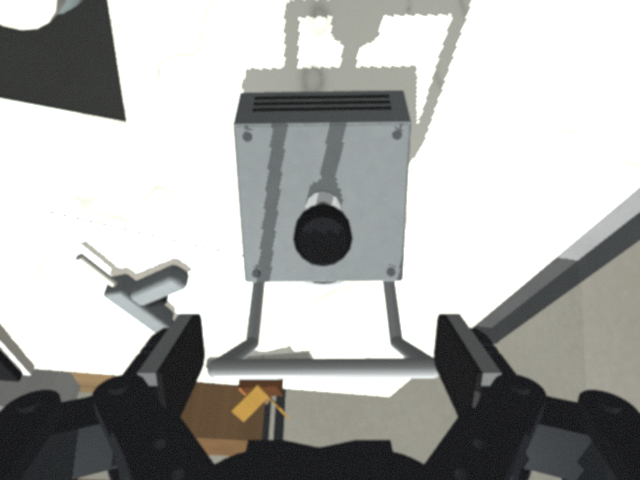

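Cap b is out, centred at about (323,234) with its stem visible. The refined box yaw is -75.3°, and the cap is 4 mm further along box y.

Run:
```python
from h import *
X,Y,n,R=frame(-76.3); U=np.cross(Y,n)
c=np.array([.598,-.1907,.09])+.0008*U+.004*Y+(.0964-.014)*n
X,Y,n,R=frame(-75.3); print("cap",c.round(4),"n",n.round(4)); 
print(delta(c+.045*n,R),delta(c-.006*n,R)[0])
```

```text
cap [ 0.5911 -0.1456  0.1588] n [-0.1419  0.5409  0.829 ]
(array([ 14.1, -49.3, -73.5]), array([-0.0012,  0.0009,  0.0182])) [  21.3  -76.9 -115.8]
```

Request:
carry_out(
  series=[
    {"dx": 3, "dy": -3, "dz": -5, "wx": 0, "wy": 0, "wz": 0.018, "hand": 85},
    {"dx": 6, "dy": -15, "dz": -23, "wx": 0, "wy": 0, "wz": 0.018, "hand": 85},
    {"dx": 9, "dy": -28, "dz": -42, "wx": 0, "wy": 0, "wz": 0.018, "hand": 85},
    {"dx": 12, "dy": -40, "dz": -60, "wx": 0, "wy": 0, "wz": 0.018, "hand": 85},
    {"dx": 14, "dy": -49, "dz": -73.5, "wx": 0, "wy": 0, "wz": 0.018, "hand": 85},
    {"dx": 14, "dy": -49, "dz": -73.5, "wx": 0, "wy": 0, "wz": 0.018, "hand": 85},
    {"dx": 14, "dy": -49, "dz": -73.5, "wx": 0, "wy": 0, "wz": 0.018, "hand": 85},
    {"dx": 14, "dy": -49, "dz": -73.5, "wx": 0, "wy": 0, "wz": 0.018, "hand": 85},
    {"dx": 14, "dy": -49, "dz": -73.5, "wx": 0, "wy": 0, "wz": 0.018, "hand": 85},
    {"dx": 14, "dy": -49, "dz": -73.5, "wx": 0, "wy": 0, "wz": 0.018, "hand": 85},
  ],
)

```text
t: 9.52
eef_pos: [0.5848, -0.1207, 0.1963]
tool_rot: [179.9, 34.0, 104.7]
wrist_force: [-0.4, 0.1, 0.0]
grip_width: 0.0852
grasp_force: 0.0
```

```bash
python3 w.py w5 -75.3 .6008 -.1904 .084
python3 - <<'E'
from h import *
X,Y,n,R=frame(-75.3); c=np.array([.5911,-.1456,.1588]); o=np.array([.6008,-.1904,.09]);U=np.cross(Y,n)
print("cap in o frame",(c-o)@np.c_[U,Y,n]*1000); print(delta(c-.006*n,R))
E
```

```text
[ 0.5847 -0.1208  0.196 ] [179.92  33.95 104.68] [ -5.4  14.9 -13.3  48.7 -31.6  66.2]
face px 5260 [316.60931559 291.78707224]
face centre (up,y) mm 0.5289747714996338 2.307675361633301 r 19.942991256713867 n 96.638648796724 mean [-1.46285457  2.14659032]
panel 33133 yaw -75.34624335247325 tilt 34.00771336335893 off mm -1.1227104155733472
cap in o frame [ 0.50665684  1.98585872 82.6460505 ]
(array([  7.2, -28. , -42.2]), array([-0.0011,  0.0009, -0.0004]))
```

Consistent to within 0.3 mm. I'll move in and grip.

Request:
carry_out(
  series=[
    {"dx": 2, "dy": -7, "dz": -11, "wx": 0, "wy": 0, "wz": 0, "hand": 85},
    {"dx": 4, "dy": -14, "dz": -21, "wx": 0, "wy": 0, "wz": 0, "hand": 85},
    {"dx": 5.5, "dy": -21, "dz": -32, "wx": 0, "wy": 0, "wz": 0, "hand": 85},
    {"dx": 7.3, "dy": -28, "dz": -42, "wx": 0, "wy": 0, "wz": 0, "hand": 85},
    {"dx": 7.3, "dy": -28, "dz": -42, "wx": 0, "wy": 0, "wz": 0, "hand": 85},
    {"dx": 7.3, "dy": -28, "dz": -42, "wx": 0, "wy": 0, "wz": 0, "hand": 60},
    {"dx": 7.3, "dy": -28, "dz": -42, "wx": 0, "wy": 0, "wz": 0, "hand": 45},
    {"dx": 7.3, "dy": -28, "dz": -42, "wx": 0, "wy": 0, "wz": 0, "hand": 36},
    {"dx": 7.3, "dy": -28, "dz": -42, "wx": 0, "wy": 0, "wz": 0, "hand": 36},
    {"dx": 7.3, "dy": -28, "dz": -42, "wx": 0, "wy": 0, "wz": 0, "hand": 30},
  ],
  newtons=50,
)

```text
t: 10.4
eef_pos: [0.5916, -0.1491, 0.1537]
tool_rot: [180.0, 34.0, 104.7]
wrist_force: [-3.3, 1.6, 4.9]
grip_width: 0.0382
grasp_force: 49.7
```

Push 52 mm along -n = (7.4, -28.1, -43.1).

Request:
carry_out(
  series=[
    {"dx": 0.9, "dy": -3.3, "dz": -5, "wx": 0, "wy": 0, "wz": 0, "hand": 30},
    {"dx": 1.7, "dy": -6.5, "dz": -10, "wx": 0, "wy": 0, "wz": 0, "hand": 30},
    {"dx": 2.6, "dy": -9.8, "dz": -15, "wx": 0, "wy": 0, "wz": 0, "hand": 30},
    {"dx": 3.4, "dy": -13, "dz": -20, "wx": 0, "wy": 0, "wz": 0, "hand": 30},
    {"dx": 4.3, "dy": -16.3, "dz": -25, "wx": 0, "wy": 0, "wz": 0, "hand": 30},
    {"dx": 5.1, "dy": -19.6, "dz": -30, "wx": 0, "wy": 0, "wz": 0, "hand": 30},
    {"dx": 6, "dy": -22.8, "dz": -35, "wx": 0, "wy": 0, "wz": 0, "hand": 30},
    {"dx": 6.8, "dy": -26.1, "dz": -40, "wx": 0, "wy": 0, "wz": 0, "hand": 30},
    {"dx": 7.4, "dy": -28.1, "dz": -43.1, "wx": 0, "wy": 0, "wz": 0, "hand": 30},
    {"dx": 7.4, "dy": -28.1, "dz": -43.1, "wx": 0, "wy": 0, "wz": 0, "hand": 30},
  ],
)

```text
t: 11.23
eef_pos: [0.5988, -0.1765, 0.1121]
tool_rot: [179.9, 34.0, 104.8]
wrist_force: [-16.0, 15.3, 26.0]
grip_width: 0.0386
grasp_force: 54.5
```

Request:
carry_out(
  series=[
    {"dx": 0.2, "dy": -0.8, "dz": -1.2, "wx": 0, "wy": 0, "wz": 0, "hand": 30},
    {"dx": 0.3, "dy": -1.1, "dz": -1.7, "wx": 0, "wy": 0, "wz": 0, "hand": 30},
    {"dx": 0.3, "dy": -1.1, "dz": -1.7, "wx": 0, "wy": 0, "wz": 0, "hand": 30},
    {"dx": 0.3, "dy": -1.1, "dz": -1.7, "wx": 0, "wy": 0, "wz": 0, "hand": 30},
    {"dx": 0.3, "dy": -1.1, "dz": -1.7, "wx": 0, "wy": 0, "wz": 0, "hand": 30},
    {"dx": 0.3, "dy": -1.1, "dz": -1.7, "wx": 0, "wy": 0, "wz": 0, "hand": 30},
    {"dx": 0.3, "dy": -1.1, "dz": -1.7, "wx": 0, "wy": 0, "wz": 0, "hand": 30},
    {"dx": 0.3, "dy": -1.1, "dz": -1.7, "wx": 0, "wy": 0, "wz": 0, "hand": 30},
    {"dx": 0.3, "dy": -1.1, "dz": -1.7, "wx": 0, "wy": 0, "wz": 0, "hand": 30},
    {"dx": 0.3, "dy": -1.1, "dz": -1.7, "wx": 0, "wy": 0, "wz": 0, "hand": 30},
  ],
)

```text
t: 12.07
eef_pos: [0.599, -0.1768, 0.1118]
tool_rot: [179.9, 34.0, 104.8]
wrist_force: [-22.9, 27.5, 41.7]
grip_width: 0.0385
grasp_force: 56.5
```

The knob is at the home stop. I'll relax, open and retreat.

Request:
carry_out(
  series=[
    {"dx": -0.5, "dy": 2, "dz": 3.2, "wx": 0, "wy": 0, "wz": 0, "hand": 30},
    {"dx": -0.5, "dy": 2, "dz": 3.2, "wx": 0, "wy": 0, "wz": 0, "hand": 60},
    {"dx": -0.5, "dy": 2, "dz": 3.2, "wx": 0, "wy": 0, "wz": 0, "hand": 85},
    {"dx": -0.5, "dy": 2, "dz": 3.2, "wx": 0, "wy": 0, "wz": 0, "hand": 85},
    {"dx": -0.5, "dy": 2, "dz": 3.2, "wx": 0, "wy": 0, "wz": 0, "hand": 85},
    {"dx": -2, "dy": 8, "dz": 12, "wx": 0, "wy": 0, "wz": 0, "hand": 85},
    {"dx": -5, "dy": 19, "dz": 29, "wx": 0, "wy": 0, "wz": 0, "hand": 85},
    {"dx": -9, "dy": 35, "dz": 54, "wx": 0, "wy": 0, "wz": 0, "hand": 85},
    {"dx": -13, "dy": 51, "dz": 78, "wx": 0, "wy": 0, "wz": 0, "hand": 85},
    {"dx": -18, "dy": 68, "dz": 104, "wx": 0, "wy": 0, "wz": 0, "hand": 85},
  ],
)

```text
t: 12.9
eef_pos: [0.581, -0.1103, 0.2123]
tool_rot: [-179.9, 33.9, 104.7]
wrist_force: [0.6, 0.8, 0.5]
grip_width: 0.0853
grasp_force: 0.0
```

Request:
carry_out(
  series=[
    {"dx": -4, "dy": 15, "dz": 25, "wx": 0, "wy": 0, "wz": 0, "hand": 85},
    {"dx": -7, "dy": 25, "dz": 50, "wx": 0, "wy": 0, "wz": 0, "hand": 85},
    {"dx": -7, "dy": 30, "dz": 70, "wx": 0, "wy": 0, "wz": 0, "hand": 85},
    {"dx": -7, "dy": 30, "dz": 70, "wx": 0, "wy": 0, "wz": 0, "hand": 85},
    {"dx": -7, "dy": 30, "dz": 70, "wx": 0, "wy": 0, "wz": 0, "hand": 85},
    {"dx": -7, "dy": 30, "dz": 70, "wx": 0, "wy": 0, "wz": 0, "hand": 85},
    {"dx": -7, "dy": 30, "dz": 70, "wx": 0, "wy": 0, "wz": 0, "hand": 85},
    {"dx": -7, "dy": 30, "dz": 70, "wx": 0, "wy": 0, "wz": 0, "hand": 85},
    {"dx": -7, "dy": 30, "dz": 70, "wx": 0, "wy": 0, "wz": 0, "hand": 85},
    {"dx": -7, "dy": 30, "dz": 70, "wx": 0, "wy": 0, "wz": 0, "hand": 85},
  ],
)

```text
t: 13.73
eef_pos: [0.5742, -0.0808, 0.2815]
tool_rot: [-179.9, 33.9, 104.7]
wrist_force: [0.4, 0.1, 0.4]
grip_width: 0.0849
grasp_force: 0.0
```

```bash
python3 w.py w6 -75.3 .6008 -.1904 .034
python3 - <<'E'
from h import *
c=read_camera("side"); cv2.imwrite("pics/side3.png",cv2.convertScaleAbs(c["frame"],alpha=1.4))
E
```

```text
[ 0.5743 -0.0808  0.2817] [-179.93   33.91  104.7 ] [ -1.2  12.2  -3.8  63.6 -32.5  71.1]
face px 1885 [317.95119363 199.32254642]
face centre (up,y) mm 0.6059763431549072 1.984483003616333 r 19.814563751220703 n 46.49421987628544 mean [-0.23708123  2.07788526]
panel 22212 yaw -75.3630164183658 tilt 34.00845447491216 off mm -1.1481803416577474
```

View pics/side3.png

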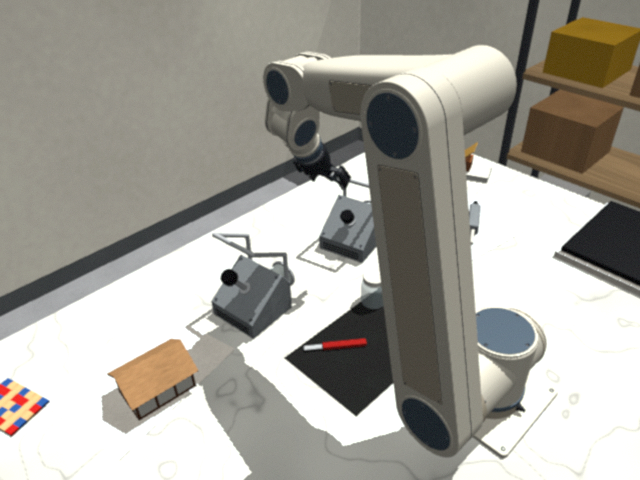

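The final view shows knob a out at about (230,278) and knob b home at about (347,216). Cap b's face moved from 96.6 to 46.5 mm off the panel, the full travel. The jar and house haven't moved, and the gripper is clear.

```bash
python3 -c "
from plant import job
print(job.sign_off())"
```

```text
the job is handed in; nothing more can be done
None
```

Knob a was pulled fully out first, then knob b was pushed fully home; both are released, I moved nothing else, and the job was handed in at about 14 s.

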